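Feed the used paint tubes through the tipping skip

ROBOT

A 6-joint arm with a two-finger parallel gripper is mounted at the origin on a cart in front of the work surface, level with it; the furniture and walls round the work are solid. World frame = base frame: x ahead of the robot, y to its left, z up, the work surface at z = 0. Lengths are in mm, angles in rad, forces in N, time in s.
With the tool pointing down it reaches from about 300 to 875 mm from the base axis. Payload 6.4 kg.
Tool frame: the origin (TCP) lies on the centre line of the jaws, within the pads' length; the fingertips stand r.tips_ahead ahead of it and the grasp point (between the pads) is the TCP (r.tips_ahead is the distance from the TCP to the fingertips, in mm); z points along the fingers, y is the direction in which the jaws open and shut (so a half turn about z gives the same grasp; the last joint's range is limited). The gripper opens to 85 mm and grips with 20 to 120 N. Pads are 22 mm wide; open, the fingers measure 114 mm over their backs; the gripper's body (76 mm by 85 mm) begins 54 mm behind the grasp point. The pads swing forward as they close: fully open they stand 13 mm farther back than shut.
Start: joints at [1.02, 0.181, 1.607, -0, 1.354, -0.206], TCP at [194.344, 541.176, 250.288] pointing down, gripper open.
Joint ranges: [-2.99, 2.99], [-0.89, 2.07], [0.3, 2.58], [-1.14, 4.28], [0, 2.63], [-3.12, 3.12]. Speed limits (rad/s): [2.57, 2.57, 3.01, 3.14, 3.14, 3.14].

INTERFACE

Orientations are given as a unit quaternion [x, y, z, w].
In Python, from workcell import r gives the robot as it stands. The module is installed in compiled form; this text tells all that it offers.
- The arm moves only by the shell command python3 -m creep 'ROWS' [OPENING] [FORCE]. ROWS is JSON, a list of rows, each a list of 4 numbers: the shift along the world's x, y, z normalised to -1 to 1, where 1 is 3 cm, then the turn about the world's z normalised to -1 to 1, where 1 is pi rad. A call has 1 to 8 rows; each row shifts and turns the commanded pose from where the row before left it; what a row does not reach is not made up. A row lasts 1/10 s, in which the tool goes at most 50 mm and 8.59 degrees, less where a joint would pass 70% of its speed; a pose out of reach is approached as far as the arm can. A call with a number of a shift or a turn outside -1 to 1 is refused whole. A call with a gripper value outside its range is refused whole. OPENING is the opening, from -1 (shut) to 1 (fully open), set as the call begins (- or left out, the last holds). The fingers move at their own pace and stop on an object; FORCE is the grip in N (left out, the last holds). Time passes only in rows, so rows that do not move let the fingers close. It gives the time, the measured TCP pose, the force and the opening at its end, in the units of the state.
- r.state(): the state, without advancing time (a new reading comes with each control period).
- r.read_camera(name): name is "side" or "top" or "wrist"; returns the picture (384x512x3 uint8, red, green, blue); there is no depth.
- r.get_calibration(name): a dict with "fx", "fy", "cx", "cy" (pixels), "k1" (the pictures are not rectified: a ray, as slopes to the right and down, at radius r is drawn at 1 + k1 r^2 times it, then the intrinsics apply), "R" (3x3) and "t" (3): a world point X has camera coordinates R X + t. Camera axes: x right, y down, z forward; pixel columns grow to the right and rows downward; lengths in mm; the calibration is good to about 2 mm. A picture is of the moment at which its call begins: read the wrist's pose just before it. get_calibration takes no time and is no camera call; for the wrist camera it gives the pose at the moment of the call.
- r.job_done(): hands the job in, once; it reports no verdict.
The state is a dict: "time_s": time; "joint_pos": joint angles; "joint_vel": joint speeds; "tau": joint torques, N m; "eef_pos": TCP position; "eef_rot": TCP orientation; "ft_force": force on the tool from outside, world axes, zero at the start; "ft_torque": the same for the moment, N m; "gripper_width": opening from 0.0 (shut) to 1.0 (fully open).
Only numpy, scipy, OpenCV 4.12 (cv2) and the standard library are available. Lean on these libraries where they do the work, as an engineer would, in place of code of your own. Each camera call takes 0.05 s, during which the arm holds its last target. There are 200 camera calls.

TASK

Clear the used paint tubes off the table with the feeder: first press the feeder's red mushroom stop so that it stays down, then put every paint tube into the tipping skip. Push the skip over past its detent so that all the tubes drop into the feed tray, ease it gently back fully upright without letting it fall shut, and last twist the mushroom clockwise so that the stop springs back up. Let go of everything at the end and leave the jar, the tub, the tape roll and the rest of the table alone.

Things in the scene. Friction and masses are not known exactly. Their poses are not given: they have to be found in the camera images.
- feeder: fixed feeder: base plate 200 x 400 mm, two grey cheeks carrying the skip, on its -y side an open aluminium feed tray with rubber rolls beyond. Origin: on the table below the middle of the skip's hinge; x along the hinge, -y the way the skip tips, z up. Cheeks at x +-104 mm reach z 147 mm, the +x one's detent housing z 180; tray walls z 56, roll housing at y -268 z 94 mm.
- tray (a point): centre of the feed tray's inner floor, axes as the feeder's; the tray is 190 mm in x, 225 mm in y inside and 50 mm deep. A tube counts as in the tray while its origin is within +-95 mm in x, +-115 mm in y and below 75 mm here.
- skip (a joint): tip angle of the steel skip (0.7 kg), rad: 0 upright, up to 1.95 tipped to the feeder's -y side, positive about feeder +x. A detent holds it in the first 0.25 rad (6 to 10 N at the bar); past the balance point near 1.0 it falls over by itself and stays over. Going back, below 1.0 it falls and slams unless eased down; at the last press it through the detent to 0.
- skip_hinge (a point): middle of the skip's hinge axis, fixed on the feeder 135 mm above the table, axes as the feeder's.
- skip_bar (a point): middle of the skip's push bar, a round bar 12 mm thick, 130 mm long in x, standing 40 mm above and 30 mm outside the top of the left wall on slanting posts at x +-65 mm: it can be pinched from above, fingers closing along the feeder's y, and turns in the grip. Upright it is at y +145, z +125 mm from the hinge; radius 191 mm. Axes turn with the skip.
- skip_in (a point): middle of the skip's flat inner floor, 55 mm to the +y side of the hinge, 5 mm above it; axes turn with the skip. Inside 166 mm long in x; here y runs from +58 (left wall) to -55 mm at the floor, then a 45 degree sloping lip to -108 mm at 53 mm height. Left and end walls 85 mm high. A tube's origin inside these bounds counts as in.
- stop_box: fixed grey box 90 x 90 x 55 mm that carries the mushroom stop in the middle of its top; origin centre of its underside.
- stop_top (a point): top centre of the red mushroom head, a round cap 40 mm in diameter and 27 mm thick; 102 mm above the table when up. z up; it turns with the head.
- stop (a joint): how far the mushroom is pressed down, m: 0 up, 0.010 fully down. It needs about 8 to 14 N, snaps past its catch at about 0.005 and then stays down by itself (0.007 to 0.010).
- stop_head (a joint): twist of the mushroom head, rad, 0 to 0.9, growing clockwise seen from above; a weak spring turns it back to 0. Turning a pressed mushroom by 0.7 or more frees the catch, and it springs up when let go.
- tube_0: used paint tube lying flat on a flattened underside (it does not roll), white with printed marks and a small screw cap, 40 wide x 100 long x 26 mm high, 0.06 kg; may be absent. Origin: centre of its underside as it lies at the start; its length runs along its y axis (cap at -y), width along x. Best gripped across its x axis at the origin, 13 mm above the table, where it is 28 to 40 mm wide.
- tube_1: used paint tube lying flat on a flattened underside (it does not roll), white with printed marks and a small screw cap, 40 wide x 106 long x 26 mm high, 0.06 kg; may be absent. Origin: centre of its underside as it lies at the start; its length runs along its y axis (cap at -y), width along x. Best gripped across its x axis at the origin, 13 mm above the table, where it is 28 to 40 mm wide.
- tube_2: used paint tube lying flat on a flattened underside (it does not roll), white with printed marks and a small screw cap, 40 wide x 112 long x 26 mm high, 0.06 kg; may be absent. Origin: centre of its underside as it lies at the start; its length runs along its y axis (cap at -y), width along x. Best gripped across its x axis at the origin, 13 mm above the table, where it is 28 to 40 mm wide.
- tube_3: used paint tube lying flat on a flattened underside (it does not roll), white with printed marks and a small screw cap, 40 wide x 100 long x 26 mm high, 0.06 kg; may be absent. Origin: centre of its underside as it lies at the start; its length runs along its y axis (cap at -y), width along x. Best gripped across its x axis at the origin, 13 mm above the table, where it is 28 to 40 mm wide.
- tube_4: used paint tube lying flat on a flattened underside (it does not roll), white with printed marks and a small screw cap, 40 wide x 106 long x 26 mm high, 0.06 kg; may be absent. Origin: centre of its underside as it lies at the start; its length runs along its y axis (cap at -y), width along x. Best gripped across its x axis at the origin, 13 mm above the table, where it is 28 to 40 mm wide.
- jar_d: bystander: glass jar with black lid, 60 mm across, 69 mm high; origin centre of underside.
- tub_1: bystander: plastic food tub, 72 mm across, 71 mm high; origin centre of underside.
- tape_1: bystander: roll of tape lying flat, 100 mm across, 25 mm high; origin centre of underside.

How it is judged (in metres and radians):
On the way, in this order (a step that is already met when the one before it is completed fails the run):
1. the mushroom stop is pressed and stays down by itself (value of joint stop above 0.006 m and contact force between the fingers and stop_box below 0.5 N), for 0.3 s.
2. every tube lies in the upright skip, let go, the stop still down (value of joint stop above 0.006 m and value of joint skip below 0.05 rad and contact force between the fingers and feeder below 0.5 N and x of tube_0 in the frame of skip_in between -0.085 and 0.085 m and y of tube_0 in the frame of skip_in between -0.11 and 0.065 m and z of tube_0 in the frame of skip_in between -0.01 and 0.085 m and x of tube_1 in the frame of skip_in between -0.085 and 0.085 m and y of tube_1 in the frame of skip_in between -0.11 and 0.065 m and z of tube_1 in the frame of skip_in between -0.01 and 0.085 m and x of tube_2 in the frame of skip_in between -0.085 and 0.085 m and y of tube_2 in the frame of skip_in between -0.11 and 0.065 m and z of tube_2 in the frame of skip_in between -0.01 and 0.085 m and x of tube_3 in the frame of skip_in between -0.085 and 0.085 m and y of tube_3 in the frame of skip_in between -0.11 and 0.065 m and z of tube_3 in the frame of skip_in between -0.01 and 0.085 m and x of tube_4 in the frame of skip_in between -0.085 and 0.085 m and y of tube_4 in the frame of skip_in between -0.11 and 0.065 m and z of tube_4 in the frame of skip_in between -0.01 and 0.085 m and linear speed of each of tube_0, tube_1, tube_2, tube_3, tube_4 below 0.03 m/s), for 0.3 s.
3. the skip is tipped over and every tube is in the feed tray, the stop still down (value of joint stop above 0.006 m and value of joint skip above 1.5 rad and x of tube_0 in the frame of tray between -0.095 and 0.095 m and y of tube_0 in the frame of tray between -0.115 and 0.115 m and z of each of tube_0, tube_1, tube_2, tube_3, tube_4 in the frame of tray below 0.075 m and x of tube_1 in the frame of tray between -0.095 and 0.095 m and y of tube_1 in the frame of tray between -0.115 and 0.115 m and x of tube_2 in the frame of tray between -0.095 and 0.095 m and y of tube_2 in the frame of tray between -0.115 and 0.115 m and x of tube_3 in the frame of tray between -0.095 and 0.095 m and y of tube_3 in the frame of tray between -0.115 and 0.115 m and x of tube_4 in the frame of tray between -0.095 and 0.095 m and y of tube_4 in the frame of tray between -0.115 and 0.115 m), for 0.2 s.
4. the skip is back fully upright and let go, the stop still down (value of joint stop above 0.006 m and value of joint skip below 0.05 rad and contact force between the fingers and feeder below 0.5 N), for 0.3 s.
At the end, for the whole second after the job is handed in: the stop is up (within 2 mm), the skip upright (within 0.05 rad), every paint tube lies in the feed tray at rest, and nothing is touched (value of joint stop below 0.002 m and value of joint skip below 0.05 rad and contact force between the fingers and stop_box below 0.5 N and contact force between the fingers and feeder below 0.5 N and x of tube_0 in the frame of tray between -0.095 and 0.095 m and y of tube_0 in the frame of tray between -0.115 and 0.115 m and z of each of tube_0, tube_1, tube_2, tube_3, tube_4 in the frame of tray below 0.075 m and x of tube_1 in the frame of tray between -0.095 and 0.095 m and y of tube_1 in the frame of tray between -0.115 and 0.115 m and x of tube_2 in the frame of tray between -0.095 and 0.095 m and y of tube_2 in the frame of tray between -0.115 and 0.115 m and x of tube_3 in the frame of tray between -0.095 and 0.095 m and y of tube_3 in the frame of tray between -0.115 and 0.115 m and x of tube_4 in the frame of tray between -0.095 and 0.095 m and y of tube_4 in the frame of tray between -0.115 and 0.115 m and linear speed of each of tube_0, tube_1, tube_2, tube_3, tube_4 below 0.03 m/s).
It fails at once if the skip falls back and slams (faster than 1.5 rad/s towards upright) (velocity of joint skip below -1.5 rad/s and value of joint skip below 0.6 rad).
It fails at once if the jar is moved more than 3 cm or tipped over (distance of jar_d from where it was at the start of the episode above 0.03 m or angle between jar_d's own z axis and vertical above 0.5 rad).
It fails at once if the tub is moved more than 3 cm or tipped over (distance of tub_1 from where it was at the start of the episode above 0.03 m or angle between tub_1's own z axis and vertical above 0.5 rad).
It fails at once if the tape roll is moved more than 3 cm or tipped over (distance of tape_1 from where it was at the start of the episode above 0.03 m or angle between tape_1's own z axis and vertical above 0.5 rad).
Of tube_0, tube_1, tube_2, tube_3, tube_4 only 3 to 5 are there at a start; the rules pass over those that are not, and their reading is None.
At some moment in a run one of tube_0, tube_1, tube_2, tube_3, tube_4 may be knocked a few centimetres aside while the robot is not near it.
It also fails if it takes over 210 s, if anything falls off the work surface, if the arm or the gripper's body presses on something with over 40 N, if the wrist force passes 120 N, or if a joint passes its speed limit or range.

## Working session

There is one attempt and no reset: what is moved stays moved. The work goes in short steps, Python scripts to look and compute and a shell command to move; the robot and the scene stay as the last step left them, time stands still between calls to the robot, and variables do not carry over. Pictures are saved under pics/ and viewed, about 12 in all and at most 16, crops included, and the job is handed in when it is done.

```bash
mkdir -p pics; ls; cat > h.py <<'E'
import numpy as np, cv2
from workcell import r
def snap(n,f):
    im=r.read_camera(n); cv2.imwrite('pics/'+f,cv2.cvtColor(im,cv2.COLOR_RGB2BGR)); return im
def px2w(c,u,v,z):
    k1=c['k1']; d=np.array([(u-c['cx'])/c['fx'],(v-c['cy'])/c['fy']]); s=d.copy()
    for _ in range(30): s=d/(1+k1*(s@s))
    R=np.array(c['R']);t=np.array(c['t']); o=-R.T@t; w=R.T@np.array([*s,1]); return o+w*(z-o[2])/w[2]
def w2px(c,X):
    q=np.array(c['R'])@np.array(X)+np.array(c['t']); s=q[:2]/q[2]; s=s*(1+c['k1']*(s@s)); return np.array([c['fx']*s[0]+c['cx'],c['fy']*s[1]+c['cy']])
E
python3 - <<'E'
from h import *
for n in('top','side'):
    im=snap(n,n+'0.png'); c=r.get_calibration(n); print(n,c)
    b=cv2.imread(f'pics/{n}0.png'); cv2.imwrite(f'pics/{n}0b.png',cv2.resize(b,(800,600),interpolation=cv2.INTER_CUBIC))
print(r.state(),r.tips_ahead)
E
```

```text
pics
top {'fx': 414.891921635531, 'fy': 414.891921635531, 'cx': 253.97772094824208, 'cy': 192.12223547527688, 'k1': -0.15211927200973005, 'R': array([[-0.02026489, -0.99934981, -0.02982087],
       [-0.98531892,  0.02501981, -0.16888052],
       [ 0.16951683,  0.02596073, -0.98518531]]), 't': array([  12.73071294,  582.98013965, 1241.98912548])}
side {'fx': 436.36174780461727, 'fy': 436.36174780461727, 'cx': 254.49658805000485, 'cy': 199.3896724425844, 'k1': 0.002839224555187381, 'R': array([[-0.94896896, -0.31531724, -0.0057405 ],
       [-0.20490027,  0.63029426, -0.7488291 ],
       [ 0.23973693, -0.70943934, -0.66273828]]), 't': array([ 551.51302459,  262.53149711, 1481.4798738 ])}
{'time_s': 0.1, 'joint_pos': array([ 1.01970175e+00,  1.81475193e-01,  1.60788202e+00,  1.22667450e-05,
        1.35379625e+00, -2.06333251e-01]), 'joint_vel': array([-0.00037887, -0.00248519, -0.00244062,  0.00055189, -0.00122096,
        0.0003126 ]), 'tau': array([-7.66090507e-04, -4.45875120e+01, -3.52236807e+01, -3.92091188e-04,
        4.23348407e-03, -1.98259721e-05]), 'eef_pos': array([194.08969138, 540.77123921, 249.48202704]), 'eef_rot': array([ 1.71529464e-01,  9.85178681e-01, -7.22892032e-04, -2.94100008e-04]), 'ft_force': array([ 0.04940369, -0.63459111,  0.35480316]), 'ft_torque': array([-0.04827149, -0.01610477,  0.04330795]), 'gripper_width': 0.9983108541630359} 19.0
```

View pics/top0b.png

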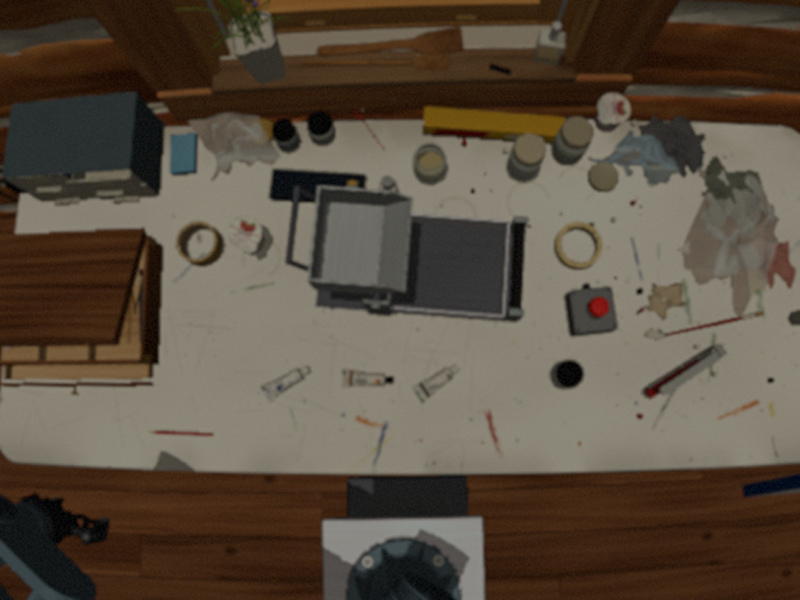

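View pics/side0b.png

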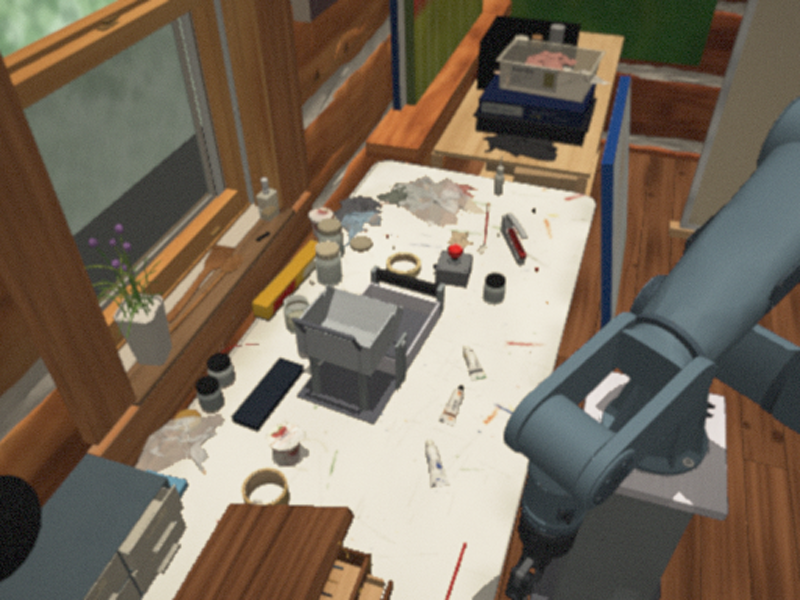

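The top view (800x600 scale) shows three tubes at about (287,382), (367,379) and (437,382). The feeder's skip is at (360,240), its bar on the left at (293,228), and the tray is to its right. The red stop is at (598,307), with the jar just below it at (567,374). I'll enlarge this.

```bash
python3 - <<'E'
from h import *
b=cv2.imread('pics/top0.png'); cv2.imwrite('pics/c1.png',cv2.resize(b[110:265,160:420],None,fx=3,fy=3,interpolation=cv2.INTER_CUBIC))
E
```

```text
(no output)
```

View pics/c1.png

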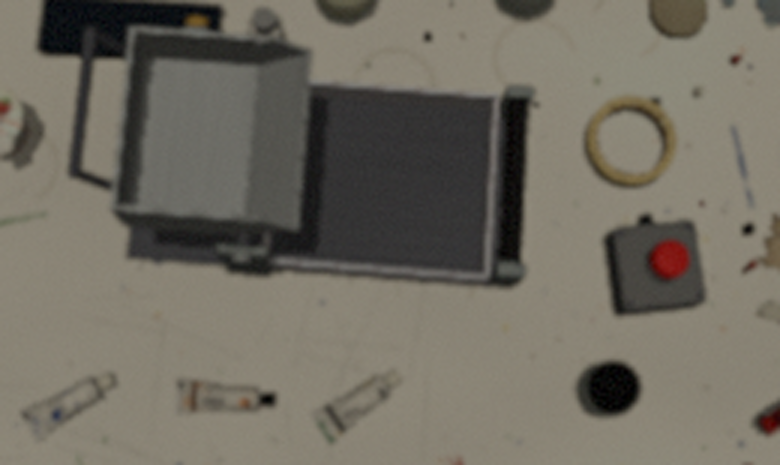

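The crop shows the bar ends at (90,32) and (76,175), and the stop cap at (670,258). The tubes run from tail to cap (28,422)-(115,378), (182,396)-(272,399) and (325,425)-(398,375). The tray's far edge is near x=492.

```bash
python3 - <<'E'
from h import *
c=r.get_calibration('top')
def p(x,y,z): return px2w(c,160+x/3-.33,110+y/3-.33,z)
for n,x,y,z in [('bar+',90,32,260),('bar-',76,175,260),('stop',670,258,100),('tapeC',630,141,25),('jar',612,388,69),
 ('trayTR',497,97,56),('trayBR',490,275,56),('cheek',247,250,147),('wallTL',128,27,225),('wallBL',116,211,225),('rollT',518,92,94),('rollB',508,270,94)]:
    print(n,p(x,y,z).round(0))
import math
for a,b in [((28,422),(115,378)),((182,396),(272,399)),((325,425),(398,375))]:
    A=p(*a,12)[:2];B=p(*b,12)[:2];d=B-A; print('tube',((A+B)/2).round(0),np.linalg.norm(d).round(0),'cap dir deg',round(math.degrees(math.atan2(d[1],d[0])),1))
print(c['R'].T@-np.array(c['t']))
E
```

```text
bar+ [749. 165. 260.]
bar- [616. 175. 260.]
stop [ 554. -389.  100.]
tapeC [ 694. -377.   25.]
jar [ 428. -330.   69.]
trayTR [ 737. -230.   56.]
trayBR [ 548. -213.   56.]
cheek [565.  31. 147.]
wallTL [765. 135. 225.]
wallBL [590. 145. 225.]
rollT [ 731. -246.   94.]
rollB [ 547. -226.   94.]
tube [431. 228.] 104.0 cap dir deg -64.2
tube [431.  63.] 95.0 cap dir deg -93.1
tube [425. -79.] 93.0 cap dir deg -57.1
[ 364.14129608  -34.10655831 1322.4230644 ]
```

```bash
R='x'; python3 -m creep '[[0.375,-0.97,0,0],[0.375,-0.97,0,0],[0.375,-0.97,0,0],[0.375,-0.97,0,0],[0.375,-0.97,0,0],[0.375,-0.97,0,0],[0.375,-0.97,0,0],[0.375,-0.97,0,0]]' -1
python3 -m creep '[[0.375,-0.97,0,0],[0.375,-0.97,0,0],[0.375,-0.97,0,0],[0.375,-0.97,0,0],[0.375,-0.97,0,0],[0.375,-0.97,0,0],[0.375,-0.97,0,0],[0.375,-0.97,0,0]]'
python3 -m creep '[[0.375,-0.97,0,0],[0.375,-0.97,0,0],[0.375,-0.97,0,0],[0.375,-0.97,0,0],[0.375,-0.97,0,0],[0.375,-0.97,0,0],[0.375,-0.97,0,0],[0.375,-0.97,0,0]]'
python3 -m creep '[[0.375,-0.97,0,0],[0.375,-0.97,0,0],[0.375,-0.97,0,0],[0.375,-0.97,0,0],[0.375,-0.97,0,0],[0.375,-0.97,0,0],[0.375,-0.97,0,0],[0.375,-0.97,0,0]]'
python3 -m creep '[[0,0,0,0],[0,0,0,0]]'
```

```text
time_s: 0.9
eef_pos: [284.3, 307.1, 250.0]
eef_rot: [0.171, 0.985, -0.0, -0.0]
ft_force: [0.4, 0.3, 0.3]
gripper_width: 0.002
time_s: 1.7
eef_pos: [374.4, 74.3, 250.1]
eef_rot: [0.172, 0.985, 0.0, -0.0]
ft_force: [-0.1, 0.5, -0.2]
gripper_width: -0.001
time_s: 2.5
eef_pos: [464.4, -158.4, 249.9]
eef_rot: [0.172, 0.985, 0.0, -0.0]
ft_force: [0.2, -0.4, -0.5]
gripper_width: -0.001
time_s: 3.3
eef_pos: [554.5, -391.0, 249.5]
eef_rot: [0.172, 0.985, 0.0, -0.0]
ft_force: [0.5, -0.5, 0.1]
gripper_width: -0.004
time_s: 3.5
eef_pos: [553.9, -390.0, 249.1]
eef_rot: [0.172, 0.985, 0.001, -0.001]
ft_force: [-0.8, 0.1, -0.5]
gripper_width: 0.001
```

```bash
python3 - <<'E'
from h import *
c=r.get_calibration('wrist'); im=snap('wrist','w1.png'); print(c); s=r.state(); print(s['eef_pos'],s['eef_rot'],s['joint_pos'],w2px(c,[554,-389,100]))
E
```

```text
{'fx': 337.0036131339787, 'fy': 337.0036131339787, 'cx': 256.1765975283574, 'cy': 188.8207313281684, 'k1': -0.018659540790738272, 'R': array([[ 3.37775073e-01,  9.41226853e-01,  1.05710235e-04],
       [ 8.97229011e-01, -3.22019641e-01,  3.02131514e-01],
       [ 2.84408335e-01, -1.01957648e-01, -9.53266247e-01]]), 't': array([ 179.59640582, -660.29099329,  182.16819893])}
[ 553.93253874 -389.2676027   249.43537287] [ 1.71564843e-01  9.85172346e-01  6.65978459e-04 -7.13495664e-04] [-7.87563037e-01  4.05979942e-01  1.32536130e+00  2.67671371e-04
  1.41218547e+00 -2.01356604e+00] [256.88498873 179.6297414 ]
```

View pics/w1.png

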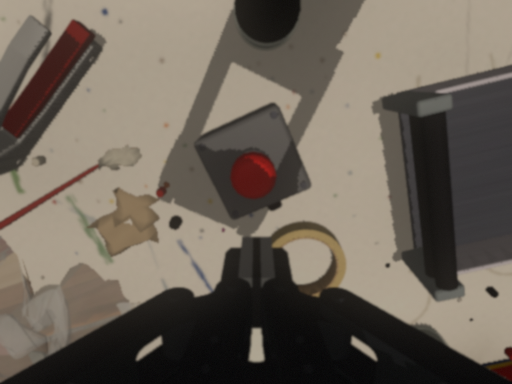

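The wrist view shows the red cap centred at (254,173), about 4 mm towards -x of my estimate, so the stop is at about (550,-389.5). I'll press now.

```bash
python3 -m creep '[[-0.13,0,-1,0],[0,0,-1,0],[0,0,-1,0],[0,0,-0.8,0],[0,0,-0.2,0],[0,0,0,0]]'
python3 -m creep '[[0,0,-0.1,0],[0,0,-0.1,0],[0,0,0,0]]'
python3 -m creep '[[0,0,-0.1,0],[0,0,-0.1,0],[0,0,0,0]]'
```

```text
time_s: 4.15
eef_pos: [550.0, -388.6, 129.6]
eef_rot: [0.171, 0.985, 0.001, -0.001]
ft_force: [0.0, 0.4, 0.7]
gripper_width: -0.0
time_s: 4.45
eef_pos: [550.7, -390.3, 125.2]
eef_rot: [0.172, 0.985, -0.0, 0.001]
ft_force: [-0.2, 0.7, -0.2]
gripper_width: -0.001
time_s: 4.75
eef_pos: [550.8, -390.5, 118.8]
eef_rot: [0.172, 0.985, -0.0, 0.001]
ft_force: [0.5, 0.9, 4.0]
gripper_width: 0.001
```

```bash
for i in 1; do python3 -m creep '[[0,0,-0.1,0],[0,0,0,0]]'
python3 -m creep '[[0,0,-0.1,0],[0,0,0,0]]'
python3 -m creep '[[0,0,-0.1,0],[0,0,0,0]]'; done | grep -E 'pos|force'
```

```text
eef_pos: [550.6, -390.2, 115.4]
ft_force: [0.3, 0.2, 0.4]
eef_pos: [550.4, -390.1, 111.8]
ft_force: [0.7, -0.3, 2.2]
eef_pos: [550.6, -390.2, 110.5]
ft_force: [-2.2, 1.3, 9.2]
```

```bash
(python3 -m creep '[[0,0,0.3,0],[0,0,1,0],[0,0,1,0],[0,0,1,0],[0,0,1,0],[0,0,1,0],[0,0,0.7,0]]'
python3 -m creep '[[-0.25,0.96,0,0],[-0.25,0.96,0,0],[-0.25,0.96,0,0],[-0.25,0.96,0,0],[-0.25,0.96,0,0],[-0.25,0.96,0,0],[-0.25,0.96,0,0],[-0.25,0.96,0,0]]' 1
python3 -m creep '[[-0.25,0.96,0,0],[-0.25,0.96,0,0],[-0.25,0.96,0,0],[-0.25,0.96,0,0],[-0.25,0.96,0,0],[-0.25,0.96,0,0],[-0.25,0.96,0,0],[-0.25,0.96,0,0]]'
python3 -m creep '[[0,0,0,0],[0,0,0,0]]') | grep -E 'pos|force'
python3 - <<'E'
from h import *
c=r.get_calibration('wrist'); import pickle; pickle.dump(c,open('w2.pkl','wb')); snap('wrist','w2.png')
print(r.state()['eef_pos'])
for n in ('side0.png','s1.png'):
    if n=='s1.png': snap('side',n)
    im=cv2.imread('pics/'+n).astype(int)[140:190,270:320]
    m=(im[...,2]>130)&(im[...,1]<80); ys,xs=np.nonzero(m); print(n,m.sum(),xs.mean(),ys.mean())
s=r.get_calibration('side'); print(w2px(s,[550,-389,102]),w2px(s,[550,-389,93]))
b=cv2.imread('pics/w2.png'); cv2.imwrite('pics/w2b.png',cv2.resize(b,(800,600),interpolation=cv2.INTER_CUBIC))
E
```

```text
eef_pos: [550.6, -390.1, 291.6]
ft_force: [0.0, 0.4, 0.0]
eef_pos: [489.7, -158.3, 288.9]
ft_force: [-0.2, 0.4, 0.0]
eef_pos: [429.6, 71.9, 289.1]
ft_force: [1.0, -0.8, -0.3]
eef_pos: [430.2, 71.1, 289.2]
ft_force: [0.6, -0.0, -0.0]
[430.41410764  70.52448732 289.21191502]
side0.png 37 20.83783783783784 19.43243243243243
s1.png 0 nan nan
[290.82432839 158.25289143] [290.71802772 159.99636616]<stdin>:7: RuntimeWarning: Mean of empty slice.
  ret = ret.dtype.type(ret / rcount)
```

View pics/w2b.png

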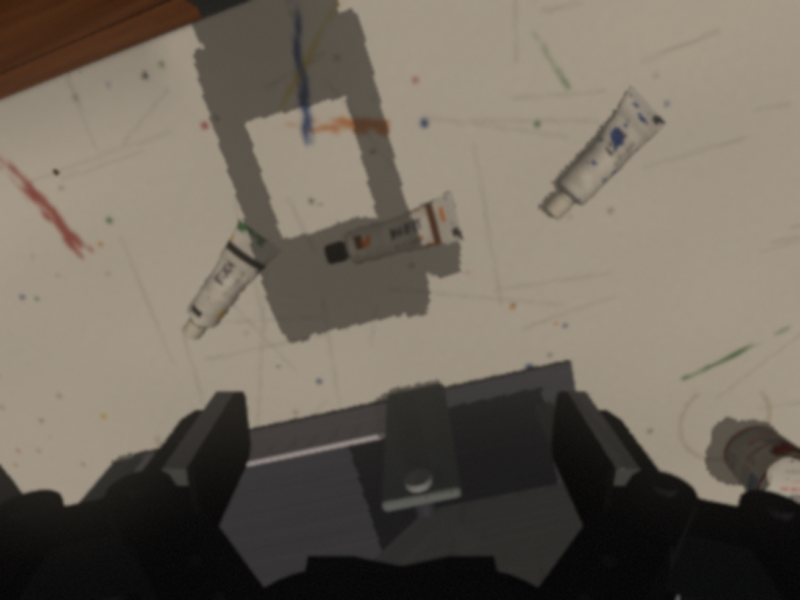

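Tubes in the enlarged wrist view, tail to cap tip: A from (646,106) to (551,209), B from (453,217) to (327,253), C from (256,238) to (190,333). The side camera's view of the stop is occluded at the moment.

```bash
python3 - <<'E'
from h import *
import pickle,math
c=pickle.load(open('w2.pkl','rb'))
for n,a,b in [('A',(646,106),(551,209)),('B',(453,217),(327,253)),('C',(256,238),(190,333))]:
    A=px2w(c,a[0]*.64,a[1]*.64,10)[:2];B=px2w(c,b[0]*.64,b[1]*.64,13)[:2];d=B-A
    h=math.degrees(math.atan2(d[1],d[0])); print(n,((A+B)/2).round(1),np.linalg.norm(d).round(0),'cap',round(h,1),'jaw',round(h+90,1))
print(px2w(c,418*.64,480*.64,180))
E
```

```text
A [425.4 228. ] 98.0 cap -60.2 jaw 29.8
B [427.9  63.1] 101.0 cap -93.8 jaw -3.8
C [422.3 -77.2] 99.0 cap -57.1 jaw 32.9
[525.02624905  47.40945487 180.        ]
```

```bash
(python3 -m creep '[[0,0.9,-0.5,-0.045],[0,0.9,-0.5,-0.045],[0,0.9,-0.5,-0.045],[-0.15,0.9,-0.5,-0.045],[0,0.9,-0.5,-0.045],[0,0.75,-0.5,0],[0,0,-1,0],[0,0,-1,0]]' 1
python3 -m creep '[[0,0,-1,0],[0,0,-1,0],[0,0,-1,0],[0,0,-0.7,0],[0,0,-0.4,0],[0,0,0,0]]'
python3 -m creep '[[0,0,0,0],[0,0,0,0],[0,0,0,0],[0,0,0,0],[0,0,0,0]]' -1 40)
```

```text
time_s: 8.75
eef_pos: [426.9, 228.1, 138.6]
eef_rot: [0.502, 0.865, 0.0, 0.001]
ft_force: [0.6, -0.6, -0.9]
gripper_width: 1.0
time_s: 9.35
eef_pos: [425.2, 227.2, 14.8]
eef_rot: [0.503, 0.865, -0.001, -0.001]
ft_force: [-0.1, -0.6, 0.9]
gripper_width: 1.001
time_s: 9.85
eef_pos: [427.9, 228.8, 18.8]
eef_rot: [0.502, 0.865, 0.001, 0.001]
ft_force: [-2.9, -0.7, 15.2]
gripper_width: 0.328
```

```bash
(python3 -m creep '[[0,0,1,0],[0,0,1,0],[0,-0.9,1,-0.0475],[0,-0.9,1,-0.0475],[0,-0.9,1,-0.0475],[0,-0.9,1,-0.0475],[0,-0.9,1,0],[0,-0.85,1,0]]'
python3 -m creep '[[0.98,0,0.7,0],[0.98,0,0,0],[0.98,0,0,0],[0.98,0,0,0],[0.98,0,0,0],[0.98,0,0,0],[1,0,0,0],[0,0,0,0]]'
python3 -m creep '[[0,0,0,0],[0,0,0,0]]')
python3 - <<'E'
from h import *
im=snap('top','t2.png'); cv2.imwrite('pics/t2c.png',cv2.resize(cv2.imread('pics/t2.png')[100:265,160:360],None,fx=3.5,fy=3.5,interpolation=cv2.INTER_CUBIC))
c=r.get_calibration('wrist'); snap('wrist','w3.png')
E
```

```text
time_s: 10.65
eef_pos: [425.6, 66.8, 258.2]
eef_rot: [0.734, 0.679, 0.0, 0.001]
ft_force: [0.7, -1.2, -0.6]
gripper_width: 0.327
time_s: 11.45
eef_pos: [634.6, 67.5, 276.8]
eef_rot: [0.734, 0.679, 0.0, 0.0]
ft_force: [-0.7, -0.4, -1.6]
gripper_width: 0.327
time_s: 11.65
eef_pos: [631.5, 68.0, 277.5]
eef_rot: [0.734, 0.679, -0.0, -0.0]
ft_force: [-0.7, 0.2, 0.1]
gripper_width: 0.333
```

View pics/t2c.png

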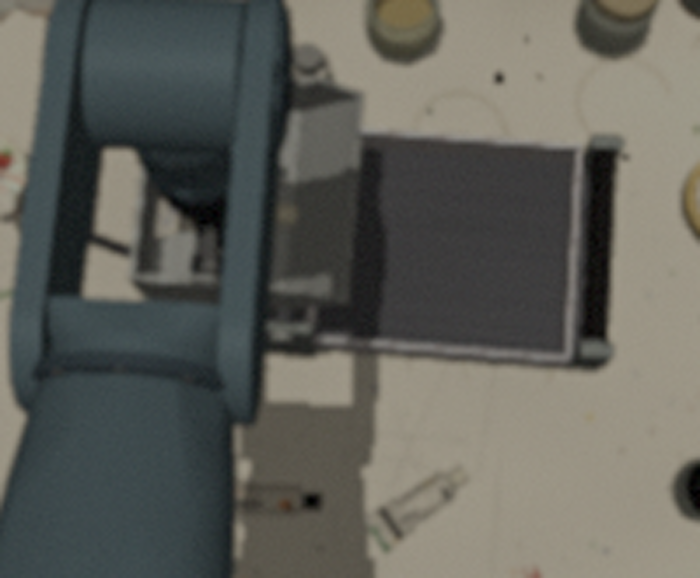

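The top view shows the arm covering the skip with the tube held over it; the other tubes haven't moved. I'll lower and release.

```bash
(python3 -m creep '[[0.1,0,-0.9,0],[0,0,-0.9,0],[0,0,-0.9,0],[0,0,-0.2,0],[0,0,0,0],[0,0,0,0]]'
python3 -m creep '[[0,0,0,0],[0,0,0,0],[0,0,0,0],[0,0,0,0]]' 0.15
python3 -m creep '[[0,0,1,0],[0,0,1,0],[0,0,1,0],[0,0,0,0]]')|grep -vE time
python3 - <<'E'
from h import *
snap('wrist','w4.png')
E
```

```text
eef_pos: [635.1, 67.8, 191.1]
eef_rot: [0.734, 0.679, 0.0, 0.0]
ft_force: [0.1, -0.2, -0.5]
gripper_width: 0.326
eef_pos: [637.6, 67.5, 193.0]
eef_rot: [0.734, 0.679, 0.002, 0.003]
ft_force: [6.3, -1.1, 2.2]
gripper_width: 0.571
eef_pos: [637.5, 67.8, 287.0]
eef_rot: [0.734, 0.679, 0.003, 0.004]
ft_force: [-0.2, 0.7, 0.8]
gripper_width: 0.575
```

View pics/w4.png

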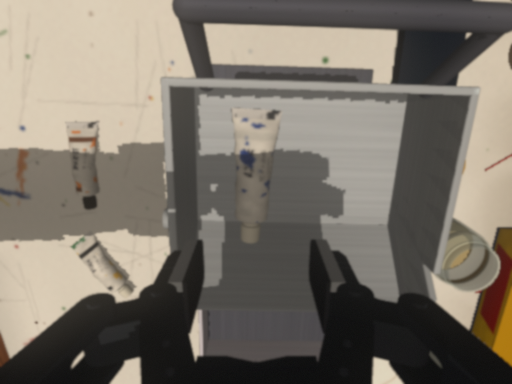

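Tube A lies in the skip near (255,175), close to the left end wall, with its cap towards the lip. B at (85,165) and C at (105,265) are visible, so I'll measure them from here.

```bash
python3 - <<'E'
from h import *
import math
c=r.get_calibration('wrist')
for n,a,b in [('B',(83,122),(90,206)),('C',(85,241),(128,291))]:
    A=px2w(c,*a,10)[:2];B=px2w(c,*b,13)[:2];d=B-A
    h=math.degrees(math.atan2(d[1],d[0])); print(n,((A+B)/2).round(1),np.linalg.norm(d).round(0),'cap',round(h,1),'jaw',round(h+90,1))
for n,p in [('barL',(180,10)),('barR',(512,16))]: print(n,px2w(c,*p,260).round(1))
for n,p in [('TL',(165,82)),('TR',(477,90))]: print(n,px2w(c,*p,225).round(1))
for n,p in [('fl',(197,95)),('fr',(405,97))]: print(n,px2w(c,*p,140).round(1))
E
```

```text
B [431.1  65.1] 104.0 cap -97.6 jaw -7.6
C [426.3 -73.8] 89.0 cap -61.0 jaw 29.0
barL [613.8 175.3 260. ]
barR [746.7 163.8 260. ]
TL [594.8 149.3 225. ]
TR [758.  133.2 225. ]
fl [596.4 139.4 140. ]
fr [756.5 125.8 140. ]
```

```bash
(python3 -m creep '[[-1,0,0,0],[-1,0,0,0],[-1,0,0,0],[-1,0,0,0],[-1,-0.13,0,0],[-1,0,0,0],[-0.93,0,0,0],[0,0,-0.9,0]]' 1
python3 -m creep '[[0,0,-1,0],[0,0,-1,0],[0,0,-1,0],[0,0,-1,0],[0,0,-1,0],[0,0,-1,0],[0,0,-1,0],[0,0,0,0]]'
python3 -m creep '[[0,0,-0.7,0],[0,0,-0.25,0],[0,0,0,0]]'
python3 -m creep '[[0,0,0,0],[0,0,0,0],[0,0,0,0],[0,0,0,0],[0,0,0,0]]' -1 40)|grep -vE time
```

```text
eef_pos: [426.5, 64.1, 255.5]
eef_rot: [0.734, 0.679, 0.002, 0.002]
ft_force: [1.3, 0.1, -0.3]
gripper_width: 1.002
eef_pos: [423.0, 64.4, 39.5]
eef_rot: [0.734, 0.679, -0.003, -0.004]
ft_force: [-0.8, 0.1, 0.3]
gripper_width: 0.999
eef_pos: [426.8, 64.0, 14.8]
eef_rot: [0.734, 0.679, -0.001, -0.001]
ft_force: [-0.6, -0.2, -0.7]
gripper_width: 1.0
eef_pos: [431.1, 63.6, 18.7]
eef_rot: [0.734, 0.679, 0.002, 0.002]
ft_force: [-5.2, 0.9, 34.0]
gripper_width: 0.33
```

```bash
(python3 -m creep '[[0,0,1,0],[0,0,1,0],[0,0,1,0],[0,0,1,0],[0,0,1,0],[0,0,1,0],[0,0,1,0],[0,0,1,0]]'
python3 -m creep '[[1,0,0.9,0],[1,0,0,0],[1,0,0,0],[1,0,0,0],[1,0,0,0],[1,0,0,0],[1,0,0,0],[1,0,0,0]]'
python3 -m creep '[[1,-0.07,0,0],[0.25,0,0,0],[0,0,0,0],[0,0,0,0]]')|grep -vE time
```

```text
eef_pos: [427.1, 64.0, 256.6]
eef_rot: [0.734, 0.679, 0.0, 0.0]
ft_force: [0.4, 0.2, -1.0]
gripper_width: 0.323
eef_pos: [668.3, 64.0, 282.1]
eef_rot: [0.734, 0.679, 0.0, 0.0]
ft_force: [-0.2, 0.1, -1.0]
gripper_width: 0.329
eef_pos: [704.1, 62.0, 281.7]
eef_rot: [0.734, 0.679, -0.0, -0.0]
ft_force: [0.1, 0.6, -0.8]
gripper_width: 0.33
```

Release B, opening a bit less. Then fetch C at about (425,-75) with the jaws at 31 deg.

```bash
(python3 -m creep '[[0.05,0,-0.9,0],[0,0,-0.9,0],[0,0,-0.9,0],[0,0,-0.3,0],[0,0,0,0],[0,0,0,0]]'
python3 -m creep '[[0,0,0,0],[0,0,0,0],[0,0,0,0],[0,0,0,0]]' 0.08
python3 -m creep '[[0,0,1,0],[0,0,1,0],[0,0,1,0],[0,0,0,0]]')|grep -vE time
python3 - <<'E'
from h import *
import math
snap('wrist','w5.png'); c=r.get_calibration('wrist'); print(w2px(c,[425,-75,10]))
E
```

```text
eef_pos: [706.9, 61.8, 193.6]
eef_rot: [0.734, 0.679, 0.001, 0.001]
ft_force: [0.5, -0.6, -0.4]
gripper_width: 0.331
eef_pos: [706.9, 61.7, 192.7]
eef_rot: [0.734, 0.679, 0.0, 0.001]
ft_force: [-0.7, -0.1, 2.3]
gripper_width: 0.541
eef_pos: [708.8, 61.6, 288.3]
eef_rot: [0.734, 0.679, 0.003, 0.004]
ft_force: [-0.6, -0.4, 0.8]
gripper_width: 0.54
[ 54.22124807 265.92960525]
```

View pics/w5.png

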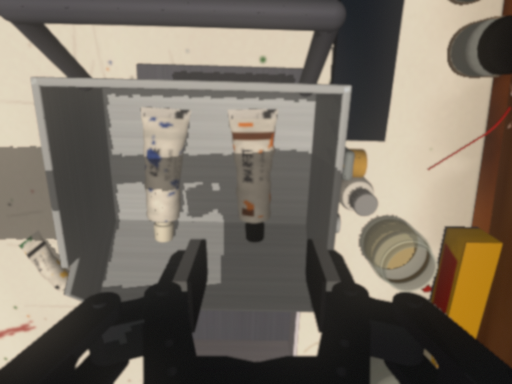

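Both tubes lie side by side in the skip at (165,170) and (253,170). C, at the left edge at (45,260), is about 10 px from the prediction, so I'll check again from closer.

```bash
(python3 -m creep '[[-1,-0.5,0,0.039],[-1,-0.5,0,0.039],[-1,-0.5,0,0.039],[-1,-0.5,0,0.039],[-1,-0.5,0,0.039],[-1,-0.5,0,0],[-1,-0.5,0,0],[-1,-0.5,0,0]]' 1
python3 -m creep '[[-1,-0.5,-0.5,0],[-0.5,-0.1,-1,0],[0,0,-1,0],[0,0,0,0],[0,0,0,0]]')|grep -vE time
python3 - <<'E'
from h import *
im=snap('wrist','w6.png'); c=r.get_calibration('wrist'); import pickle; pickle.dump(c,open('w6.pkl','wb'))
E
```

```text
eef_pos: [464.5, -58.4, 280.3]
eef_rot: [0.495, 0.869, -0.0, -0.001]
ft_force: [0.7, -0.3, -0.1]
gripper_width: 1.0
eef_pos: [421.0, -76.0, 206.5]
eef_rot: [0.495, 0.869, -0.0, -0.001]
ft_force: [0.2, -0.5, -0.1]
gripper_width: 1.0
```

View pics/w6.png

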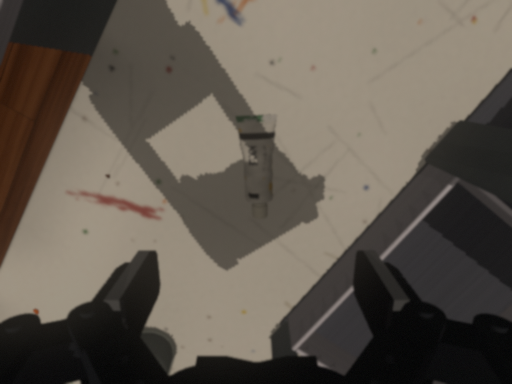

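Tube C is upright in the view, with its tail at (256,116) and its cap at (260,217).

```bash
python3 - <<'E'
from h import *
import math,pickle
c=pickle.load(open('w6.pkl','rb'))
A=px2w(c,256,116,10)[:2];B=px2w(c,260,217,13)[:2];d=B-A
h=math.degrees(math.atan2(d[1],d[0])); print(((A+B)/2).round(1),np.linalg.norm(d).round(0),'jaw',round(h+90,1)); print(r.state()['eef_pos'])
E
```

```text
[424.5 -78. ] 101.0 jaw 33.0
[421.97402161 -76.3216878  207.51703923]
```

```bash
(python3 -m creep '[[0.08,-0.05,-1,0.013],[0,0,-1,0],[0,0,-1,0],[0,0,-1,0],[0,0,-1,0],[0,0,-0.9,0],[0,0,-0.3,0],[0,0,0,0]]'
python3 -m creep '[[0,0,0,0],[0,0,0,0],[0,0,0,0],[0,0,0,0],[0,0,0,0]]' -1 40
python3 -m creep '[[0,0,1,0],[0,0,1,0],[0,0,1,0],[0,0,1,0],[0,0,1,0],[0,0,1,0],[0,0,1,0],[0,0,1,0]]'
python3 -m creep '[[0,1,0.9,-0.042],[0,1,0,-0.042],[0,1,0,-0.042],[0,1,0,-0.042],[0,0.72,0,-0.042],[0,0,0,0]]'
python3 -m creep '[[1,0,0,0],[1,0,0,0],[1,0,0,0],[1,0,0,0],[1,0,0,0],[1,0,0,0],[1,0,0,0],[1,0,0,0]]'
python3 -m creep '[[0.2,0,0,0],[0,0,0,0],[0,0,0,0]]')|grep -vE time
```

```text
eef_pos: [424.1, -77.7, 20.7]
eef_rot: [0.477, 0.879, -0.0, -0.001]
ft_force: [0.5, 0.3, 0.2]
gripper_width: 0.999
eef_pos: [424.6, -78.1, 21.8]
eef_rot: [0.477, 0.879, 0.0, 0.001]
ft_force: [-0.3, 0.3, 9.2]
gripper_width: 0.317
eef_pos: [423.5, -77.5, 262.3]
eef_rot: [0.477, 0.879, 0.0, 0.0]
ft_force: [0.3, 0.1, -0.8]
gripper_width: 0.307
eef_pos: [423.3, 65.9, 288.0]
eef_rot: [0.736, 0.677, 0.0, -0.0]
ft_force: [0.2, 0.0, -0.9]
gripper_width: 0.311
eef_pos: [664.9, 62.6, 287.5]
eef_rot: [0.735, 0.678, -0.0, -0.0]
ft_force: [0.0, -0.6, 0.4]
gripper_width: 0.306
eef_pos: [669.0, 63.4, 287.5]
eef_rot: [0.736, 0.677, -0.0, -0.0]
ft_force: [-0.9, 0.3, -1.7]
gripper_width: 0.311
```

```bash
(python3 -m creep '[[0.05,0,-0.9,0],[0,0,-0.9,0],[0,0,-0.9,0],[0,0,-0.4,0],[0,0,0,0],[0,0,0,0]]'
python3 -m creep '[[0,0,0,0],[0,0,0,0],[0,0,0,0],[0,0,0,0]]' 0.1
python3 -m creep '[[0,0,1,0],[0,0,1,0],[0,0,1,0],[0,0,0,0]]')|grep -vE time
python3 - <<'E'
from h import *
snap('wrist','w7.png')
# stop check in side view
for n in ('side0.png','s2.png'):
    if n=='s2.png': snap('side',n)
    im=cv2.imread('pics/'+n).astype(int)[140:190,270:320]
    m=(im[...,2]-im[...,1]>60); ys,xs=np.nonzero(m); print(n,m.sum(),xs.mean(),ys.mean(),ys.min(),ys.max())
a=cv2.imread('pics/side0.png')[145:185,270:315];b=cv2.imread('pics/s2.png')[145:185,270:315]
w=cv2.imread('pics/w7.png'); o=np.zeros((384,800,3),np.uint8); o[:,:512]=w
o[:190,520:734]=cv2.resize(a,(214,190)); o[194:384,520:734]=cv2.resize(b,(214,190)); cv2.imwrite('pics/w7c.png',o)
E
```

```text
eef_pos: [671.6, 63.8, 196.3]
eef_rot: [0.736, 0.677, 0.001, 0.001]
ft_force: [0.1, -0.6, 0.3]
gripper_width: 0.309
eef_pos: [671.6, 63.9, 195.4]
eef_rot: [0.736, 0.677, 0.0, 0.0]
ft_force: [0.1, 0.1, 0.3]
gripper_width: 0.55
eef_pos: [673.8, 63.8, 291.0]
eef_rot: [0.736, 0.677, 0.003, 0.004]
ft_force: [0.5, 0.8, 1.2]
gripper_width: 0.547
side0.png 64 21.3125 19.40625 0 24
s2.png 63 21.22222222222222 20.88888888888889 0 25
```

View pics/w7c.png

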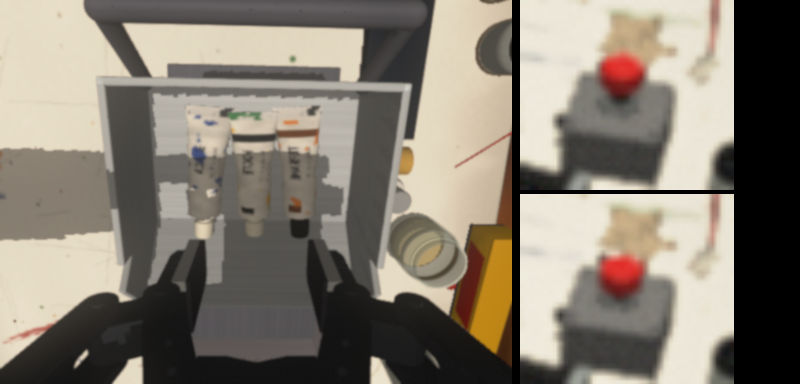

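All three tubes lie in the skip at (205,165), (253,170) and (298,165). The side crops show the red cap about 1.5 px lower than before, so the stop is down. Next I'll locate the bar precisely and move above it with the jaws along the feeder's y.

```bash
python3 - <<'E'
from h import *
c=r.get_calibration('wrist')
for p in [(100,10),(410,14)]: print(px2w(c,*p,260).round(1))
E
(python3 -m creep '[[0,0,1,0],[0.1,0.5,0.3,0.0455],[0,0.5,0,0.0455],[0,0.5,0,0.0455],[0.1,0.5,0,0.0455],[0,0.5,0,0.0455],[0,0.5,0,0.0455],[0,0.52,0,0.0455]]' 0.1
python3 -m creep '[[0,0,0,0.0455],[0,0,0,0.0455],[0,0,0,0.0455],[0,0,0,0.0455],[0,0,0,0],[0,0,0,0]]')|grep -vE time
python3 - <<'E'
from h import *
c=r.get_calibration('wrist');snap('wrist','w8.png'); import pickle; pickle.dump(c,open('w8.pkl','wb'))
print(w2px(c,[680,169.5,260]))
E
```

```text
[617.1 174.8 260. ]
[741.4 163.  260. ]
eef_pos: [676.6, 169.9, 321.4]
eef_rot: [0.319, 0.948, -0.001, -0.002]
ft_force: [-0.1, -0.4, -0.0]
gripper_width: 0.552
eef_pos: [676.9, 169.4, 322.3]
eef_rot: [0.043, 0.999, -0.0, -0.001]
ft_force: [0.5, -0.1, -0.3]
gripper_width: 0.551
[255.87515809 224.7043118 ]
```

View pics/w8.png

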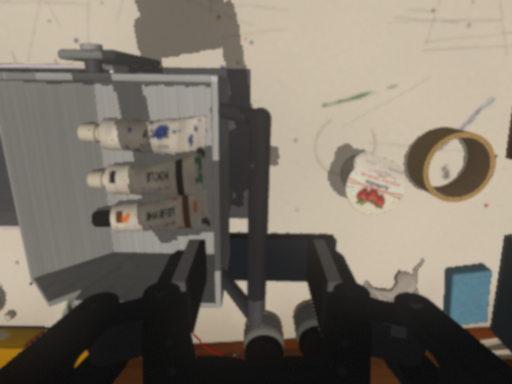

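The bar runs vertically at u≈258, centred between the fingers at 195 and 320. The tubes are still in the skip. Descend and pinch.

```bash
(python3 -m creep '[[0.1,0,-0.8,0],[0,0,-0.8,0],[0,0,-0.53,0],[0,0,0,0],[0,0,0,0]]'
python3 -m creep '[[0,0,0,0],[0,0,0,0],[0,0,0,0],[0,0,0,0],[0,0,0,0]]' -1 30)
python3 - <<'E'
import math
from math import cos,sin,radians as d
for psi in (-5.2,):
  ux,uy=-sin(d(psi)),cos(d(psi))
  a0=math.degrees(math.atan2(125,145)); prev=None
  for k in range(0,26):
    t=k*0.075; a=d(a0)+t; y=190.9*cos(a)/30;z=190.9*sin(a)/30
    if prev: dy=y-prev[0];dz=z-prev[1]; print(round(t,3),[round(dy*ux,2),round(dy*uy,2),round(dz,2)])
    prev=(y,z)
E
```

```text
time_s: 27.65
eef_pos: [680.4, 169.5, 260.1]
eef_rot: [0.042, 0.999, -0.0, -0.0]
ft_force: [-0.0, -0.1, 0.6]
gripper_width: 0.551
time_s: 28.15
eef_pos: [681.0, 169.8, 261.5]
eef_rot: [0.041, 0.999, 0.0, 0.001]
ft_force: [-0.1, 1.6, 6.9]
gripper_width: 0.127
0.075 [-0.03, -0.32, 0.35]
0.15 [-0.03, -0.35, 0.32]
0.225 [-0.03, -0.37, 0.3]
0.3 [-0.04, -0.39, 0.27]
0.375 [-0.04, -0.41, 0.24]
0.45 [-0.04, -0.43, 0.21]
0.525 [-0.04, -0.44, 0.17]
0.6 [-0.04, -0.45, 0.14]
0.675 [-0.04, -0.46, 0.1]
0.75 [-0.04, -0.47, 0.07]
0.825 [-0.04, -0.47, 0.03]
0.9 [-0.04, -0.48, -0.0]
0.975 [-0.04, -0.47, -0.04]
1.05 [-0.04, -0.47, -0.07]
1.125 [-0.04, -0.46, -0.11]
1.2 [-0.04, -0.45, -0.14]
1.275 [-0.04, -0.44, -0.18]
1.35 [-0.04, -0.43, -0.21]
1.425 [-0.04, -0.41, -0.24]
1.5 [-0.04, -0.39, -0.27]
1.575 [-0.03, -0.37, -0.3]
1.65 [-0.03, -0.35, -0.33]
1.725 [-0.03, -0.32, -0.35]
1.8 [-0.03, -0.29, -0.37]
1.875 [-0.02, -0.27, -0.4]
```

```bash
python3 -m creep '[[-0.03,-0.32,0.35,0],[-0.03,-0.35,0.32,0],[-0.03,-0.37,0.3,0],[-0.04,-0.39,0.27,0],[-0.04,-0.41,0.24,0],[-0.04,-0.43,0.21,0],[0,0,0,0]]'
```

```text
time_s: 28.85
eef_pos: [673.9, 102.1, 314.0]
eef_rot: [0.041, 0.999, 0.001, 0.001]
ft_force: [-4.3, 7.7, 10.4]
gripper_width: 0.129
```

```bash
python3 -m creep '[[-0.04,-0.44,0.17,0],[-0.04,-0.45,0.14,0],[-0.04,-0.46,0.1,0],[-0.04,-0.47,0.07,0],[-0.04,-0.47,0.03,0],[-0.04,-0.48,0,0],[0,0,0,0]]'
python3 -m creep '[[-0.04,-0.47,-0.04,0],[-0.04,-0.47,-0.07,0],[-0.04,-0.46,-0.11,0],[-0.04,-0.45,-0.14,0],[0,0,0,0]]'
```

```text
time_s: 29.55
eef_pos: [665.1, 16.8, 327.2]
eef_rot: [0.042, 0.999, -0.0, -0.002]
ft_force: [-10.6, 2.2, 8.6]
gripper_width: 0.125
time_s: 30.05
eef_pos: [659.2, -39.3, 314.3]
eef_rot: [0.042, 0.999, -0.001, -0.004]
ft_force: [-11.2, -1.1, 5.4]
gripper_width: 0.125
```

```bash
python3 -m creep '[[-0.08,-0.44,-0.18,0],[-0.08,-0.43,-0.21,0],[-0.08,-0.41,-0.24,0],[-0.06,-0.39,-0.27,0],[0,0,0,0]]'
python3 -m creep '[[-0.05,-0.37,-0.3,0],[-0.04,-0.35,-0.33,0],[-0.04,-0.32,-0.35,0],[-0.03,-0.29,-0.37,0],[-0.01,-0.13,-0.2,0],[0,0,0,0],[0,0,0,0]]'
python3 - <<'E'
from h import *
snap('wrist','w9.png'); snap('top','t9.png'); snap('side','s9.png')
a=cv2.imread('pics/t9.png')[100:235,220:370]; b=cv2.imread('pics/s9.png')[150:285,160:310]
cv2.imwrite('pics/c9.png',cv2.resize(np.hstack([a,b]),None,fx=2.6,fy=2.6,interpolation=cv2.INTER_CUBIC))
E
```

```text
time_s: 30.55
eef_pos: [653.6, -90.1, 286.9]
eef_rot: [0.042, 0.999, -0.001, 0.001]
ft_force: [5.0, -2.2, 1.1]
gripper_width: 0.125
time_s: 31.25
eef_pos: [648.3, -132.9, 240.5]
eef_rot: [0.042, 0.999, -0.0, 0.001]
ft_force: [6.9, -2.8, 0.0]
gripper_width: 0.131
```

View pics/c9.png

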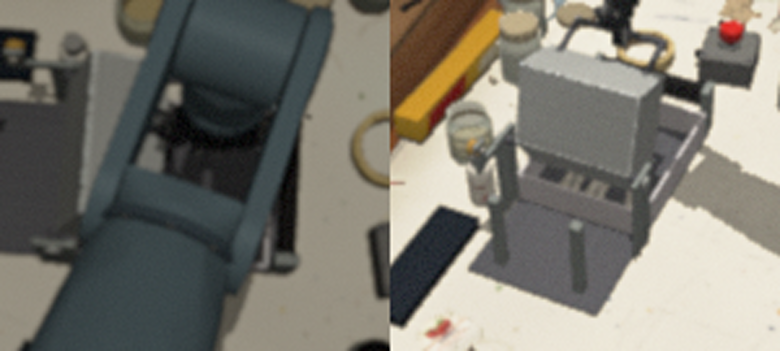

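The side view shows the skip tipped right over, with pale tubes in the tray below it around (595,180). I'll check more closely that all three came out.

```bash
python3 -m creep '[[0,0,0,0],[0,0,0,0],[0,0,0,0],[0,0,0,0]]' | grep force
python3 - <<'E'
from h import *
snap('wrist','w10.png'); snap('side','s10.png')
o=np.zeros((600,800,3),np.uint8)
o[:300,:400]=cv2.resize(cv2.imread('pics/w10.png'),(400,300))
s=cv2.imread('pics/s10.png')[185:250,195:290]; s=cv2.convertScaleAbs(s,alpha=1.4)
s=cv2.resize(s,(438,300),interpolation=cv2.INTER_CUBIC); o[300:600,:438]=s
o[:300,400:800]=cv2.resize(cv2.imread('pics/s10.png'),(400,300))
cv2.imwrite('pics/c10.png',o)
E
```

```text
ft_force: [5.5, -2.0, -0.1]
```

View pics/c10.png

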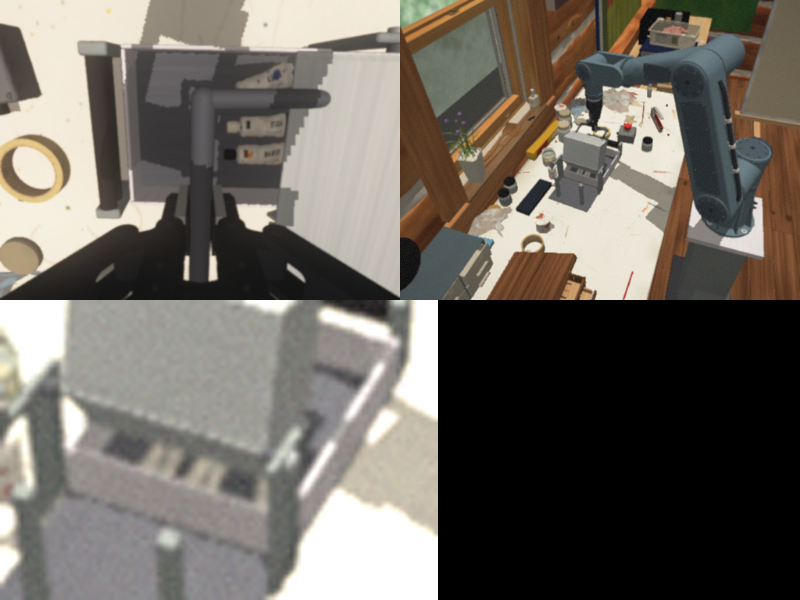

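The wrist inset shows all three tubes lying flat in the tray at about (265,75), (258,125) and (258,155). I'll bring the skip back along the reversed arc, still pinching the bar.

```bash
(python3 -m creep '[[0.01,0.13,0.2,0],[0.03,0.29,0.37,0],[0.04,0.32,0.35,0],[0.04,0.35,0.33,0],[0.05,0.37,0.3,0],[0,0,0,0]]'
python3 -m creep '[[0.06,0.39,0.27,0],[0.08,0.41,0.24,0],[0.08,0.43,0.21,0],[0.08,0.44,0.18,0],[0.04,0.45,0.14,0],[0.04,0.46,0.11,0],[0.04,0.47,0.07,0],[0.04,0.47,0.04,0]]'
python3 -m creep '[[0.04,0.48,0,0],[0.04,0.47,-0.03,0],[0.04,0.47,-0.07,0],[0.04,0.46,-0.1,0],[0.04,0.45,-0.14,0],[0.04,0.44,-0.17,0],[0,0,0,0]]') |grep -v rot
```

```text
time_s: 32.5
eef_pos: [653.2, -88.5, 289.2]
ft_force: [-1.1, -6.4, 5.4]
gripper_width: 0.131
time_s: 33.3
eef_pos: [665.3, 17.5, 325.4]
ft_force: [-4.3, -0.9, 5.4]
gripper_width: 0.126
time_s: 34.0
eef_pos: [674.3, 103.5, 309.0]
ft_force: [2.0, -1.0, -3.0]
gripper_width: 0.123
```

```bash
(python3 -m creep '[[0.02,0.22,-0.1,0],[0.02,0.21,-0.11,0],[0.02,0.21,-0.12,0],[0.02,0.2,-0.12,0],[0.02,0.2,-0.13,0],[0.02,0.19,-0.14,0],[0.02,0.19,-0.15,0],[0.01,0.18,-0.15,0]]'
python3 -m creep '[[0.01,0.18,-0.16,0],[0.02,0.17,-0.16,0],[0.02,0.16,-0.17,0],[0.01,0.16,-0.18,0],[0,0,0,0],[0,0,0,0]]') |grep -v rot
```

```text
time_s: 34.8
eef_pos: [679.0, 149.8, 280.3]
ft_force: [2.5, 0.1, -0.1]
gripper_width: 0.127
time_s: 35.4
eef_pos: [681.0, 169.8, 259.8]
ft_force: [5.5, 0.1, -0.2]
gripper_width: 0.128
```

```bash
(python3 -m creep '[[-0.1,0.06,-0.08,0],[0,0,0,0]]'
python3 -m creep '[[0,0.06,-0.08,0],[0,0,0,0]]'
python3 -m creep '[[0,0.06,-0.08,0],[0,0,0,0]]') |grep -v rot
```

```text
time_s: 35.6
eef_pos: [680.9, 169.9, 259.8]
ft_force: [13.1, -5.6, 3.5]
gripper_width: 0.128
time_s: 35.8
eef_pos: [681.0, 170.0, 259.6]
ft_force: [6.7, -10.6, 13.0]
gripper_width: 0.128
time_s: 36.0
eef_pos: [681.1, 170.2, 259.5]
ft_force: [2.6, -17.8, 21.8]
gripper_width: 0.125
```

The bar isn't moving and the force is climbing to about 28 N, so the skip is hard against its upright stop. Release and look.

```bash
(python3 -m creep '[[0.05,-0.15,0.2,0],[0,0,0,0]]'
python3 -m creep '[[0,0,0,0],[0,0,0,0],[0,0,0,0],[0,0,0,0]]' 0.2
python3 -m creep '[[0,0,0.8,0],[0,0,1,0],[0,0,0.6,0],[0,0,0,0],[0,0,0,0],[0,0,0,0]]'
python3 -m creep '[[-0.23,-0.985,0,0],[-0.23,-0.985,0,0],[-0.23,-0.985,0,0],[-0.23,-0.985,0,0],[-0.23,-0.985,0,0],[-0.23,-0.985,0,0],[-0.23,-0.985,0,0],[-0.23,-0.985,0,0]]'
python3 -m creep '[[-0.23,-0.985,0,0],[-0.23,-0.985,0,0],[-0.23,-0.985,0,0],[-0.23,-0.985,0,0],[-0.23,-0.985,0,0],[-0.23,-0.985,0,0],[-0.23,-0.985,0,0],[-0.23,-0.985,0,0]]'
python3 -m creep '[[-0.22,-0.985,0,0],[-0.22,-0.985,0,0],[-0.22,-0.985,0,0],[0,0,-1,0],[0,0,-1,0],[0,0,0,0],[0,0,0,0]]' 1) |grep -v rot
python3 - <<'E'
from h import *
c=r.get_calibration('wrist'); snap('wrist','w11.png'); snap('top','t11.png')
print(w2px(c,[550.5,-390,92]))
o=np.zeros((384,800,3),np.uint8); o[:,:512]=cv2.imread('pics/w11.png')
t=cv2.imread('pics/t11.png')[105:225,175:342]; o[:207,512:]=cv2.resize(t,(288,207),interpolation=cv2.INTER_CUBIC); cv2.imwrite('pics/c11.png',o)
E
```

```text
time_s: 36.2
eef_pos: [680.9, 169.5, 260.2]
ft_force: [9.7, 0.1, -2.7]
gripper_width: 0.123
time_s: 36.6
eef_pos: [678.3, 170.8, 258.2]
ft_force: [-0.2, -0.0, 0.6]
gripper_width: 0.596
time_s: 37.2
eef_pos: [678.1, 170.4, 328.5]
ft_force: [-0.5, -0.8, -0.1]
gripper_width: 0.594
time_s: 38.0
eef_pos: [622.6, -67.0, 328.7]
ft_force: [0.5, 0.7, 0.5]
gripper_width: 0.598
time_s: 38.8
eef_pos: [567.5, -303.2, 328.7]
ft_force: [1.0, 0.3, -0.8]
gripper_width: 0.601
time_s: 39.5
eef_pos: [548.2, -390.5, 269.4]
ft_force: [-0.6, -0.7, -0.0]
gripper_width: 1.0
[256.01962597 173.86952192]
```

View pics/c11.png

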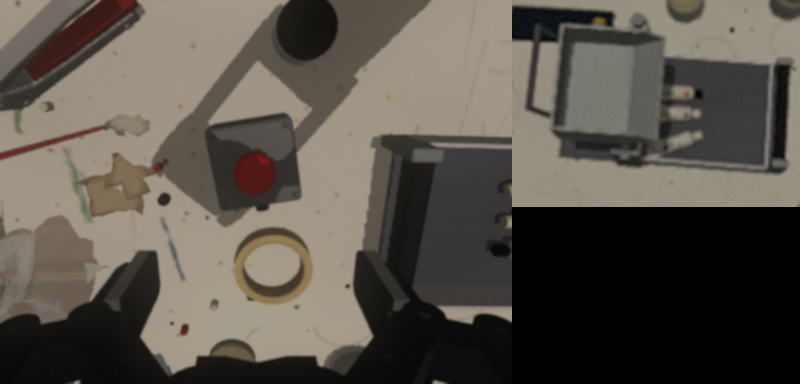

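The skip is empty and upright, and the tubes are in the tray. The cap is at (254.5,172), which matches the prediction. Descend, grip and twist clockwise.

```bash
(python3 -m creep '[[0.04,0,-1,0],[0,0,-1,0],[0,0,-1,0],[0,0,-1,0],[0,0,-1,0],[0,0,-0.9,0],[0,0,-0.3,0],[0,0,0,0]]'
python3 -m creep '[[0,0,0,0],[0,0,0,0],[0,0,0,0],[0,0,0,0]]' -1 40
python3 -m creep '[[0,0,0,-0.0425],[0,0,0,-0.0425],[0,0,0,-0.0425],[0,0,0,-0.0425],[0,0,0,-0.0425],[0,0,0,-0.0425],[0,0,0,-0.01],[0,0,0,0]]'
python3 -c "from workcell import r;print(r.state()['ft_torque'])")
```

```text
time_s: 40.4
eef_pos: [549.9, -390.8, 84.6]
eef_rot: [0.041, 0.999, 0.0, -0.0]
ft_force: [-0.6, -0.2, 0.3]
gripper_width: 0.999
time_s: 40.8
eef_pos: [550.5, -392.1, 86.3]
eef_rot: [0.041, 0.999, -0.001, 0.001]
ft_force: [0.7, -2.9, 1.9]
gripper_width: 0.439
time_s: 41.6
eef_pos: [551.4, -390.6, 86.0]
eef_rot: [0.442, 0.897, 0.001, 0.001]
ft_force: [4.5, 3.0, 4.3]
gripper_width: 0.441
[ 0.56999312 -0.74731672  0.03154648]
```

```bash
(python3 -m creep '[[0,0,0,0],[0,0,0,0],[0,0,0,0],[0,0,0,0]]' 1
python3 -m creep '[[0,0,1,0],[0,0,1,0],[0,0,1,0],[0,0,1,0],[0,0,1,0],[0,0,1,0],[0,0,0.5,0],[0,0,0,0]]'
python3 -m creep '[[-0.5,1,0,0],[-0.5,1,0,0],[-0.5,1,0,0],[-0.5,1,0,0],[-0.5,1,0,0],[-0.5,1,0,0],[0,0,0,0],[0,0,0,0]]') | grep -v rot
python3 - <<'E'
from h import *
snap('top','t12.png'); snap('side','s12.png')
o=np.zeros((600,800,3),np.uint8)
for i,n in enumerate(('side0.png','s2.png','s12.png')):
    s=cv2.imread('pics/'+n); im=s.astype(int)[150:190,270:320]; ys,xs=np.nonzero(im[...,2]-im[...,1]>60); print(n,len(ys),xs.mean() if len(xs) else 0,ys.mean() if len(ys) else 0)
    o[:230,266*i:266*i+260]=cv2.resize(s[145:185,270:315],(260,230),interpolation=cv2.INTER_CUBIC)
o[235:600]=cv2.resize(cv2.imread('pics/t12.png')[85:265,80:475],(800,365),interpolation=cv2.INTER_CUBIC)
cv2.imwrite('pics/c12.png',o)
E
```

```text
time_s: 42.0
eef_pos: [549.5, -391.2, 84.4]
ft_force: [0.9, -0.2, -0.1]
gripper_width: 1.002
time_s: 42.8
eef_pos: [550.7, -392.0, 282.5]
ft_force: [0.4, -0.8, -0.8]
gripper_width: 1.003
time_s: 43.6
eef_pos: [459.4, -210.4, 278.3]
ft_force: [0.5, -1.1, 0.0]
gripper_width: 0.998
side0.png 63 21.0 9.714285714285714
s2.png 62 20.903225806451612 11.225806451612904
s12.png 63 21.0 9.714285714285714
```

View pics/c12.png

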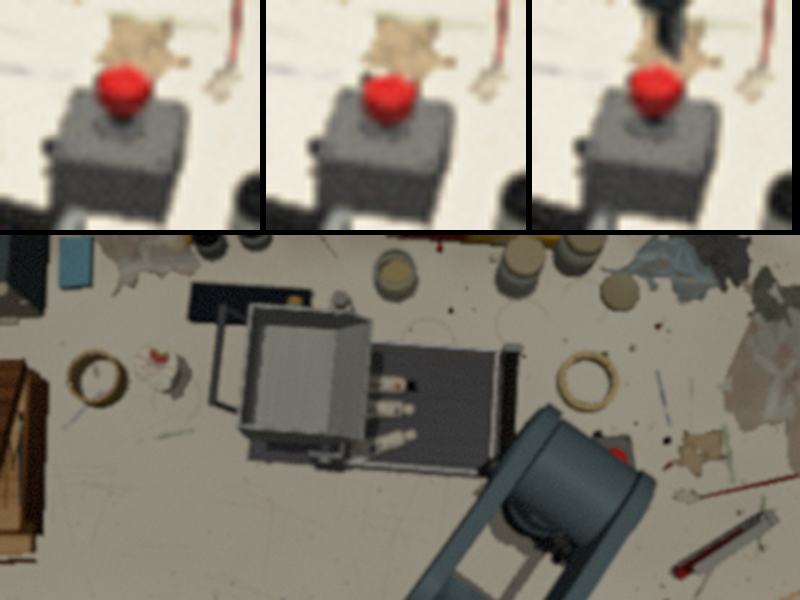

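The stop cap is back at exactly its starting pixel position (mean row 9.71; it was 11.23 when pressed). The skip is upright and empty, the three tubes are in the tray at (395,385-440), and nothing is being touched.

```bash
python3 -c "from workcell import r;r.job_done();print(r.state()['time_s'])"
```

```text
the job is handed in; nothing more can be done
the job is handed in; nothing more can be done
```

The job is done and handed in, about 44 s into the 210 s allowed; handing in gives no verdict.

- **What I did:** I pressed the stop and put the three tubes that were there into the skip. I then tipped the skip to about 1.84 rad while pinching the bar and eased it back upright the same way, pressing it against its end stop. Last I twisted the mushroom about 0.83 rad clockwise, let go and moved the arm clear.
- **Last checks:** The stop cap is back at its starting height in the side view. The skip looks upright and empty, and all three tubes are in the feed tray. The tool force reads about zero. The tape roll is where it started in the last top picture. I did not re-measure the jar and tub, but the arm never went near enough to touch them.
- **Less than smooth:** Closing on two of the tubes pressed the fingertips on the table with 15 to 34 N. Opening the fingers after the first tube touched the skip's end wall with about 6 N. No check failed or disagreed.

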